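# Gather the casting scrap into the catch tray

### The arm

A 6-joint arm with a two-finger parallel gripper is mounted at the origin on the work surface. World frame = base frame: x ahead of the robot, y to its left, z up, the work surface at z = 0. Lengths are in mm, angles in rad, forces in N, time in s.
With the tool pointing down it reaches from about 350 to 1000 mm from the base axis. Payload 7.1 kg.
Tool frame: the origin (TCP) lies at the very end of the fingers, on their centre line; the grasp point (between the pads) lies 19 mm behind it; z points along the fingers, y is the line along which they close (so a half turn about z gives the same grasp; the last joint's range is limited). The gripper opens to 85 mm and grips with 20 to 120 N. Pads are 22 mm wide; open, the fingers measure 114 mm over their backs; the gripper's body (76 mm by 85 mm) begins 54 mm behind the grasp point. The pads swing forward as they close: fully open they stand 13 mm farther back than shut.
Start: joints at [1.299, 0.423, 1.63, -0, 1.089, -0.019], TCP at [156.291, 605.126, 231.319] pointing down, gripper open.
Joint ranges: [-3, 3], [-0.9, 2.11], [0.09, 2.58], [-1.31, 4.45], [0.11, 2.69], [-2.54, 2.54]. Speed limits (rad/s): [2.39, 2.39, 3.01, 3.14, 3.14, 3.14].

### API

Orientations are given as [roll, pitch, yaw] about the fixed x, y, z axes, in that order (R = Rz(yaw) Ry(pitch) Rx(roll)).
In Python, from workcell import * gives the robot as it stands.
- The arm moves only by the tool arm_command, never from a script. Its arguments are lists of equal length, an entry for each row: "delta_pos": the shift along the tool's x, y, z normalised to -1 to 1, where 1 is 15 cm, a list of three; "rotation": the turn, a rotation vector about the tool's x, y, z normalised to -1 to 1, where 1 is 45 degrees, a list of three; "grip": the closure, from 0 (fully open) to 1 (shut). A call has 1 to 10 rows; each row shifts and turns the commanded pose from where the row before left it, along the tool's axes as they then stand; what a row does not reach is not made up. A row lasts 1/12 s, in which the tool goes at most 41.7 mm and 7.16 degrees, less where a joint would pass 70% of its speed; a pose out of reach is approached as far as the arm can. A call with a number of a shift or a turn outside -1 to 1 is refused whole. A call with a gripper value outside its range is refused whole. The fingers move at their own pace and stop on an object; the grip force is fixed at half the most. Time passes only in rows, so rows that do not move let the fingers close. It gives the time, the measured TCP pose, the force, the opening and the grip force at its end, in the units of the state.
- read_state(): the state, without advancing time (a new reading comes with each control period).
- read_camera(name): name is "scene" or "side" or "wrist"; returns a dict with "color" (400x640x3 uint8, red, green, blue), "camera_matrix" (3x3 intrinsics, pixels), "rvec" (rotation vector, rad) and "tvec" (3), from world to camera coordinates, as OpenCV has them; the wrist camera has in their place "tool_from_camera" (4x4, takes a point from camera to tool coordinates, whose origin is the TCP and whose axes are the flange's). Camera axes: x right, y down, z forward; pixel columns grow to the right and rows downward; lengths in mm; the calibration is good to about 2 mm. A picture is of the moment at which its call begins: read the wrist's pose just before it. There is no depth.
- job_done(): hands the job in; it is judged then, once.
Trained networks look in the newest picture that a camera, given by its name, has taken for a name from the list of things; names that differ only in an ending like _2 or _b are one class to them, and where a whole thing is asked for, a point or a joint stands for the part that bears it (a point fixed in the world has none). Each returns a list of dicts, best first, with "confidence" (0 to 1); they miss things now and then, are a little off and sometimes report something else, mostly with a low value. They report only what shows in the picture. A call takes as long as a camera call. They do not tell look-alikes from the thing itself.
- cut_out(label, camera): "region" (400x640 bool, what is visible of it) and "box" ([left, top, width, height] in pixels, round what is visible of it).
The state is a dict: "time_s": time; "joints": joint angles; "qd": joint speeds; "joint_efforts": joint torques, N m; "ee_pos": TCP position; "tool_rot": TCP orientation; "force": force on the tool from outside, world axes, zero at the start; "torque": the same for the moment, N m; "opening": opening from 0.0 (shut) to 1.0 (fully open); "grasp_force": force on a finger pad.
Only numpy, scipy, OpenCV 4.12 (cv2) and the standard library are available. Lean on these libraries where they do the work, as an engineer would, in place of code of your own. Each camera call takes 0.05 s, during which the arm holds its last target. There are 200 camera calls.

### The job

Collect all the brass casting stubs for the next melt: first lift the pan by its handle, tip it over the catch tray until all its stubs have dropped into the tray, and set it back upright on its cork mat without dropping it. Then take the wooden block and scrape the stubs that lie on the steel plate off its open edge into the tray (push them, do not pick them up), and leave the block resting on the cleared plate. Leave the jar, the hammer and the mug where they are.

Things in the scene. Friction and masses are not known exactly. Their poses are not given: they have to be found in the camera images.
- unit: Fixed level bench unit: an aluminium catch tray and, joined to its +y side, a steel-topped sweeping plate. Origin: centre of the tray's underside, at table height; z up. Tray: open box 170 x 170 x 36 mm high, walls and floor 5 mm, empty at first. Plate: from y = 85 to 265 mm, x = -70 to 70 mm, steel face 40 mm above the table
- tray_in (a point): Centre of the catch tray's inner floor: (0, 0, 5) mm in the unit's frame
- plate_edge (a point): Middle of the plate's open edge on the steel face, (0, 85, 40) mm in the unit's frame. No rim here, and the tray's rim is 4 mm lower: pieces pushed towards -y drop into the tray. A wooden rim 6 mm thick, 8 mm higher than the steel, runs along the plate's two x sides (128 mm clear between) and its far +y end
- mat: Fixed round cork mat, 130 mm across, 6 mm thick, on the table; the pan stands on it. Origin: centre of its underside
- pan: Loose round flared steel pan: foot 76 mm and rim 148 mm across (outside), 44 mm high, wall 3 mm, floor 5 mm, 0.2 kg; sides lean out 39 degrees from upright, so the smooth pieces slide out only when it is tipped about 80 degrees or more. Handle along its +x. Origin: centre of the underside; z points out of the mouth
- pan_grip (a point): Middle of the pan's straight dark wooden handle: (125, 0, 38) mm in the pan's frame. The handle is a level bar 16 mm wide (y), 24 mm high (z), from x = 85 to 180 mm
- pan_lip (a point): Point of the pan's rim farthest from the handle, the pouring lip: (-74, 0, 44) mm in the pan's frame
- block: Loose plain hardwood scraper block, 92 (x) x 26 (y) x 55 mm (z), standing on its long 26 mm edge on the table, about 0.09 kg; to be gripped across the 26 mm. Origin: centre of its underside
- scrap0: Loose chunky brass casting stub that starts in the pan, about 19 x 15 x 14 mm, 18 g; origin: its centre
- scrap1: Loose chunky brass casting stub that starts in the pan, about 17 x 17 x 14 mm, 18 g; origin: its centre
- scrap2: Loose chunky brass casting stub that starts in the pan, about 20 x 14 x 14 mm, 18 g; origin: its centre
- scrap3: Loose chunky brass casting stub that starts in the pan, about 18 x 16 x 14 mm, 18 g; origin: its centre
- chip0: Loose chunky brass casting stub that starts on the sweeping plate, about 19 x 15 x 14 mm, 18 g; origin: its centre
- chip1: Loose chunky brass casting stub that starts on the sweeping plate, about 17 x 17 x 14 mm, 18 g; origin: its centre
- chip2: Loose chunky brass casting stub that starts on the sweeping plate, about 20 x 14 x 14 mm, 18 g; origin: its centre
- jar: Bystander: closed glass jar, 56 mm across, 75 mm high; origin: centre of its underside
- hammer: Bystander: hammer lying on the table; origin at its underside
- mug: Bystander: white mug, 76 mm across, 85 mm high, handle at +y; origin: centre of its underside
Mind the look-alikes: they are no part of the job. Of the things shaped like the block, the wooden one is meant.

How it is judged (in metres and radians):
On the way, in this order (a step that is already met when the one before it is completed fails the run):
1. the pan is tipped well over above the tray (more than 1.2 rad, lip within 120 mm of the tray's centre) (angle between pan's own z axis and vertical above 1.2 rad and horizontal distance between pan_lip and unit below 0.12 m), for 0.1 s.
2. the pan's four stubs are in the tray and the pan stands upright on its mat, let go (x of scrap0 in the frame of unit between -0.08 and 0.08 m and y of scrap0 in the frame of unit between -0.08 and 0.08 m and z of each of scrap0, scrap1, scrap2, scrap3 in the frame of unit below 0.036 m and x of scrap1 in the frame of unit between -0.08 and 0.08 m and y of scrap1 in the frame of unit between -0.08 and 0.08 m and x of scrap2 in the frame of unit between -0.08 and 0.08 m and y of scrap2 in the frame of unit between -0.08 and 0.08 m and x of scrap3 in the frame of unit between -0.08 and 0.08 m and y of scrap3 in the frame of unit between -0.08 and 0.08 m and horizontal distance between pan and mat below 0.027 m and angle between pan's own z axis and vertical below 0.08 rad and z of pan in the frame of mat between 0.003 and 0.01 m and contact force between the fingers and pan below 0.1 N), for 0.2 s.
3. the block is held down on the plate while stubs still lie there (contact force between the fingers and block above 0.5 N and x of block in the frame of unit between -0.07 and 0.07 m and y of block in the frame of unit between 0.07 and 0.27 m and z of block in the frame of unit between 0.034 and 0.052 m and z of any of chip0, chip1, chip2 in the frame of unit above 0.04 m), for 0.1 s.
4. the plate's three stubs are in the tray (x of chip0 in the frame of unit between -0.08 and 0.08 m and y of chip0 in the frame of unit between -0.08 and 0.08 m and z of each of chip0, chip1, chip2 in the frame of unit below 0.036 m and x of chip1 in the frame of unit between -0.08 and 0.08 m and y of chip1 in the frame of unit between -0.08 and 0.08 m and x of chip2 in the frame of unit between -0.08 and 0.08 m and y of chip2 in the frame of unit between -0.08 and 0.08 m), for 0.2 s.
At the end, for the whole second after the job is handed in: All seven stubs lie still in the catch tray, below its rim; the pan stands upright (within 0.08 rad) on its mat, centre within 27 mm of the mat's; the block rests on the sweeping plate, the centre of its underside over the plate; all is let go and at rest (all of step 2 and all of step 4 and x of block in the frame of unit between -0.07 and 0.07 m and y of block in the frame of unit between 0.085 and 0.265 m and z of block in the frame of unit between 0.034 and 0.075 m and linear speed of each of scrap0, scrap1, scrap2, scrap3, chip0, chip1, chip2, pan, block below 0.02 m/s); the robot touches nothing.
It fails at once if the pan is dropped (it falls faster than 0.4 m/s out of the fingers) (linear speed of pan above 0.4 m/s and contact force between the fingers and pan below 0.05 N).
It fails at once if a stub from the plate is picked up (more than 40 mm above the plate) instead of scraped (z of any of chip0, chip1, chip2 in the frame of unit above 0.087 m).
It fails at once if the jar, the hammer or the mug is moved more than 30 mm (distance of any of jar, hammer, mug from where it was at the start of the episode above 0.03 m).
It also fails if it takes over 72 s, if anything falls off the work surface, if the arm or the gripper's body presses on something with over 40 N, if the wrist force passes 120 N, or if a joint passes its speed limit or range.

## Working session

There is one attempt and no reset: what is moved stays moved. The work goes in short steps, Python scripts to look and compute and a tool call to move; the robot and the scene stay as the last step left them, time stands still between calls to the robot, and variables do not carry over. Pictures are saved under pics/ and viewed, at most 13 in all, crops included, and the job is handed in when it is done.

Besides the shell and the picture viewer there is one more tool, called as name(argument=value, ...) on one line, values as JSON. arm_command: Moves the arm, as the interface text tells. Scaled input: -1 to 1 covers 15 cm each way for a shift and 45 degrees each way for a turn. Its arguments: {"type":"object","properties":{"delta_pos":{"type":"array"},"rotation":{"type":"array"},"grip":{"type":"array"}},"required":["delta_pos","rotation","grip"]}

```bash
ls; mkdir -p pics; cat > h.py <<'E'
from workcell import *
import numpy as np, cv2
from scipy.spatial.transform import Rotation as R
def cam(n):
    s=read_state(); c=read_camera(n); K=np.array(c["camera_matrix"],float)
    if n=="wrist":
        T=np.eye(4); T[:3,:3]=R.from_euler('xyz',s["tool_rot"]).as_matrix(); T[:3,3]=s["ee_pos"]
        M=np.linalg.inv(T@np.array(c["tool_from_camera"]))
    else:
        M=np.eye(4); M[:3,:3]=cv2.Rodrigues(np.array(c["rvec"],float))[0]; M[:3,3]=np.ravel(c["tvec"])
    return c["color"],K@M[:3]
def plane(P,uv,z):  # pixel -> world at height z
    u,v=uv; A=np.array([P[0]-u*P[2],P[1]-v*P[2]])
    return np.linalg.solve(A[:,:2],-A[:,2]*z-A[:,3])
def tri(Ps,uvs):
    A=np.vstack([[P[0]-u*P[2],P[1]-v*P[2]] for P,(u,v) in zip(Ps,uvs)])
    return np.linalg.lstsq(A[:,:3],-A[:,3],rcond=None)[0]
def proj(P,X):
    q=P@np.append(X,1); return q[:2]/q[2]
def save(n,img): cv2.imwrite(n,cv2.cvtColor(img,cv2.COLOR_RGB2BGR))
E
python3 - <<'E'
from h import *
a,P1=cam("scene"); b,P2=cam("side")
save("pics/scene.png",a);save("pics/side.png",b)
np.savez("cams.npz",P1=P1,P2=P2)
for l in ["unit","mat","pan","pan_grip","block","scrap0","chip0","jar","hammer","mug"]:
  for n,P in (("scene",P1),("side",P2)):
    print(l,n,[(round(d["confidence"],2),[int(x) for x in d["box"]],[int(t.mean()) for t in np.nonzero(d["region"])[::-1]]) for d in cut_out(l,n)])
print(read_state())
E
```

```text
pics
unit scene [(0.82, [303, 166, 116, 56], [362, 194])]
unit side [(0.83, [208, 167, 107, 79], [260, 206])]
mat scene [(0.76, [232, 175, 38, 12], [257, 182])]
mat side [(0.67, [316, 286, 43, 15], [337, 295])]
pan scene [(0.66, [227, 149, 43, 60], [245, 170])]
pan side [(0.9, [306, 237, 90, 53], [343, 266])]
pan_grip scene [(0.83, [223, 151, 46, 59], [246, 169]), (0.69, [307, 168, 113, 54], [362, 194])]
pan_grip side [(0.63, [308, 234, 85, 59], [343, 266]), (0.31, [327, 273, 6, 7], [328, 278])]
block scene [(0.96, [409, 245, 15, 41], [413, 266]), (0.93, [372, 223, 14, 36], [377, 240]), (0.74, [324, 270, 31, 33], [341, 286])]
block side [(0.76, [277, 159, 24, 24], [288, 171]), (0.74, [269, 142, 26, 22], [284, 154]), (0.58, [331, 149, 16, 28], [338, 164]), (0.23, [342, 176, 18, 29], [350, 192])]
scrap0 scene [(0.5, [369, 226, 14, 31], [377, 240]), (0.4, [285, 228, 16, 28], [292, 243])]
scrap0 side [(0.56, [344, 277, 12, 9], [347, 279]), (0.54, [327, 272, 1, 8], [328, 278]), (0.51, [305, 237, 89, 59], [344, 266]), (0.44, [333, 268, 8, 8], [338, 271]), (0.38, [333, 284, 5, 7], [336, 286
[... 357 characters left out ...]
143, 71, 35], [213, 161])]
{'time_s': 1.1, 'joints': array([ 1.29895981e+00,  4.23081157e-01,  1.62990897e+00,  5.91124369e-06,
        1.08859841e+00, -1.89853777e-02]), 'qd': array([ 0.00065948,  0.00274596, -0.00177048,  0.00033995, -0.00040206,
       -0.00069858]), 'joint_efforts': array([ 1.69414448e-03, -5.57345724e+01, -2.82143033e+01,  5.15728644e-06,
        7.78659924e-04, -1.62585781e-05]), 'ee_pos': array([156.31291199, 605.11732713, 231.32730306]), 'tool_rot': array([ 3.14158844e+00, -5.15823358e-06,  2.88873877e+00]), 'force': array([-0.72222338, -0.50423648, -0.41477902]), 'torque': array([0.01740259, 0.00770452, 0.06868616]), 'grasp_force': 0.0, 'opening': 0.998437690500721}
```

```bash
python3 - <<'E'
import cv2,numpy as np
a=cv2.imread("pics/scene.png")[130:330,200:520];b=cv2.imread("pics/side.png")[130:390,160:450]
cv2.imwrite("pics/c1.png",cv2.resize(a,None,fx=2.5,fy=2.5,interpolation=2));cv2.imwrite("pics/c2.png",cv2.resize(b,(669,600),interpolation=2))
E
```

```text
(no output)
```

View pics/c1.png

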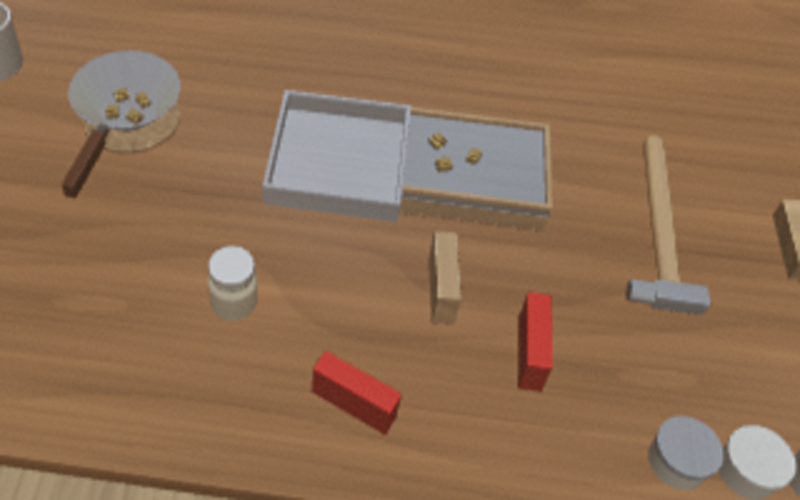

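View pics/c2.png

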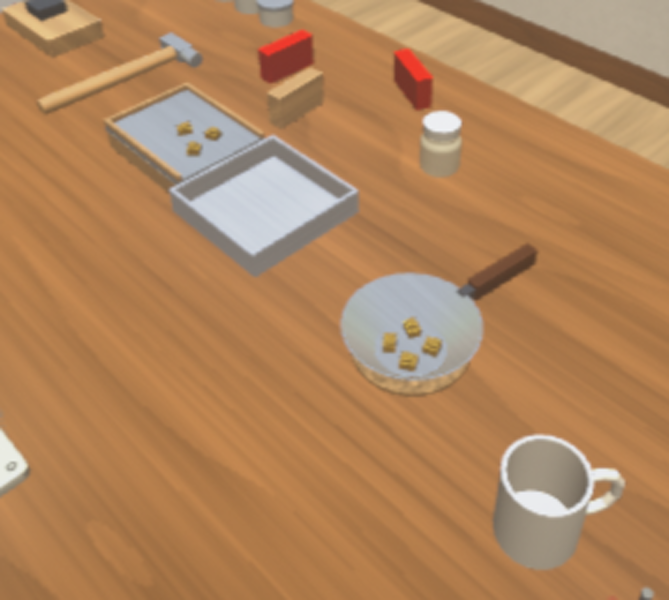

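```bash
python3 - <<'E'
from h import *
d=np.load("cams.npz");P=[d["P1"],d["P2"]]
S=lambda x,y:(200+x/2.5,130+y/2.5)
D=lambda x,y:(160+x*290/669,130+y*260/600)
for n,a,b in [("tray far -y corner",(287,92),(357,192)) ,("tray other far -y?",(287,92),(255,262)),("tray-B",(287,92),(172,200)),("tray-C",(287,92),(275,138)),
 ("handle end",(70,186),(531,250)),("handle root",(103,131),(466,291)),
 ("plate far corner1",(550,124),(106,122)),("plate far2",(550,207),(185,87)),
 ("chipA",(437,140),(194,148)),("chipB",(444,163),(213,133)),("chipC",(474,155),(184,128)),
 ("jar top",(232,262),(441,122)),("block top",(445,234),(0,0))]:
  X=tri(P,[S(*a),D(*b)]); print(n,X.round(),[ (proj(p,X)-q).round(1) for p,q in zip(P,[S(*a),D(*b)])])
print("block top ctr @55", plane(P[0],S(446,255),55), "from side",plane(P[1],D(296,88),55))
for z in (36,): print("tray",[plane(P[0],S(*q),z).round() for q in [(287,92),(409,104),(398,205),(267,195)]],[plane(P[1],D(*q),z).round() for q in [(172,198),(275,138),(357,190),(255,255)]])
print("pan rim center", plane(P[0],S(125,91),50),plane(P[1],D(412,325),50))
print("mug",plane(P[1],D(545,475),85),"hammer",plane(P[0],S(655,140),15),plane(P[0],S(670,297),15))
print(proj(P[0],np.array([0,0,0])))
E
```

```text
tray far -y corner [524. -74. 104.] [array([-11.9,   6.2]), array([-13.5,  -6.3])]
tray other far -y? [421. -55.  29.] [array([-1.1,  0.7]), array([-1.4, -0.7])]
tray-B [406. -10.  73.] [array([ 13.1, -10.4]), array([18.1,  8.6])]
tray-C [509. -26. 136.] [array([ 4.5, -3. ]), array([5.3, 2.5])]
handle end [ 640. -286.   51.] [array([-0.7,  0.2]), array([-0.8, -0.1])]
handle root [ 542. -272.   47.] [array([-0.4,  0.1]), array([-0.5, -0.1])]
plate far corner1 [444. 294.  47.] [array([-0.8,  0.7]), array([-0.9, -0.6])]
plate far2 [578. 291.  43.] [array([-0.2,  0.2]), array([-0.2, -0.2])]
chipA [492. 152.  47.] [array([-0.2,  0.1]), array([-0.2, -0.1])]
chipB [531. 161.  48.] [array([-0.3,  0.2]), array([-0.3, -0.2])]
chipC [511. 199.  47.] [array([-0.1,  0.1]), array([-0.1, -0.1])]
jar top [736. -68.  75.] [array([-0.4,  0.2]), array([-0.3, -0.1])]
block top [484. 274. 140.] [array([ 42.1, -55.6]), array([54.3, 24.6])]
block top ctr @55 [675.25760073 168.30496613] from side [678.36082354 155.81373248]
tray [array([424., -51.]), array([422., 114.]), array([596., 110.]), array([604., -50.])] [array([418.,  98.]), array([592., 104.]), array([592., -57.]), array([425., -57.])]
pan rim center [ 469.78202411 -260.99588691] [ 463.34123861 -266.61592619]
mug [ 394.84819431 -476.22041059] hammer [416.80049716 443.01129885] [666.62155004 432.17218734]
[341.29579385 103.31055378]
```

arm_command(delta_pos=[[0,0,0],[0,0,0],[0,0,0]], rotation=[[0,0.15,0],[0,0.15,0],[0,0.15,0]], grip=[0,0,0])

```text
time_s: 1.35
ee_pos: [155.8, 606.2, 232.7]
tool_rot: [3.138, -0.359, 2.892]
force: [-0.2, -0.7, -0.8]
opening: 0.999
grasp_force: 0.0
```

```bash
python3 - <<'E'
from h import *
s=read_state();print(s['joints'].round(3),s['ee_pos'].round(1),R.from_euler('xyz',s['tool_rot']).as_matrix().round(3))
E
```

```text
[ 1.133  0.455  1.623  0.387  1.158 -0.361] [155.8 606.2 232.7] [[-0.907  0.249 -0.339]
 [ 0.232  0.969  0.091]
 [ 0.351  0.004 -0.936]]
```

arm_command(delta_pos=[[0,0,0],[0,0,0],[0,0,0],[-0.27,0,0],[-0.27,0,0],[-0.27,0,0],[-0.27,0,0],[-0.27,0,0],[-0.27,0,0],[-0.27,0,0]], rotation=[[0,-0.15,0],[0,-0.15,0],[0,-0.15,0],[0,0,0.0825],[0,0,0.0825],[0,0,0.0825],[0,0,0.0825],[0,0,0.0825],[0,0,0.0825],[0,0,0.0825]], grip=[0,0,0,0,0,0,0,0,0,0])

```text
time_s: 2.18
ee_pos: [411.5, 482.7, 231.4]
tool_rot: [3.141, 0.0, 2.432]
force: [0.7, 0.4, -0.2]
opening: 0.999
grasp_force: 0.0
```

arm_command(delta_pos=[[-0.27,0,0],[-0.27,0,0],[-0.27,0,0],[-0.27,0,0],[-0.27,0,0],[-0.27,0,0],[-0.27,0,0],[-0.27,0,0],[-0.27,0,0],[-0.27,0,0]], rotation=[[0,0,0.0825],[0,0,0.0825],[0,0,0.0825],[0,0,0.0825],[0,0,0.0825],[0,0,0.0825],[0,0,0.0825],[0,0,0.0825],[0,0,0.0825],[0,0,0.0825]], grip=[0,0,0,0,0,0,0,0,0,0])

```text
time_s: 3.02
ee_pos: [626.4, 147.2, 231.4]
tool_rot: [3.141, 0.0, 1.784]
force: [-0.2, -0.3, 0.8]
opening: 0.998
grasp_force: 0.0
```

```bash
python3 - <<'E'
from h import *
s=read_state();print(s['joints'].round(3),s['ee_pos'].round(1),s['tool_rot'].round(3))
a,P=cam("wrist");save("pics/w1.png",a);np.save("w1.npy",P)
E
```

```text
[ 2.120e-01  4.500e-01  1.587e+00 -0.000e+00  1.104e+00 -1.000e-03] [626.4 147.2 231.4] [3.141 0.    1.784]
```

View pics/w1.png

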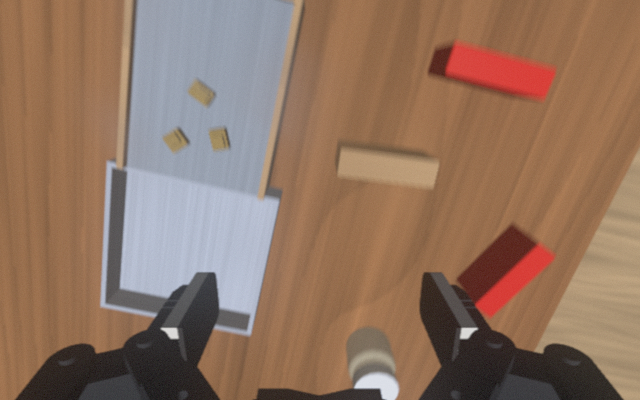

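```bash
python3 - <<'E'
from h import *
P=np.load("w1.npy")
for n,q,z in [("t-x+y",(108,162),36),("t+x+y",(280,190),36),("t+x-y",(250,333),36),("t-x-y",(101,306),36),("rimR",(262,197),48),("rimR2",(302,0),48),("rimL",(118,166),48),("c",(202,93),47),("c",(176,140),47),("c",(219,139),47)]:
  print(n,plane(P,q,z).round(1))
for d in cut_out("block","wrist"):
  r=cv2.minAreaRect(np.argwhere(d["region"])[:,::-1].astype(np.float32)); print(d["confidence"],r,[plane(P,q,55).round() for q in cv2.boxPoints(r)])
d=cut_out("jar","wrist");print([x["box"] for x in d])
E
```

```text
t-x+y [424.8 112.2]
t+x+y [592.4 119.5]
t+x-y [589.2 -57.5]
t-x-y [421.  -56.4]
rimR [577.2 112.8]
rimR2 [581.8 285.9]
rimL [440.5 114.4]
c [510.1 196.5]
c [491.2 150.1]
c [529.6 159.4]
0.86 ((503.25, 267.25), (54.44721221923828, 91.92385864257812), 45.0) [array([783.,  67.]), array([820., 149.]), array([874., 118.]), array([839.,  31.])]
0.84 ((385.78912353515625, 160.63409423828125), (102.95293426513672, 35.927947998046875), 7.35237979888916) [array([637., 153.]), array([634., 186.]), array([727., 194.]), array([733., 161.])]
0.55 ((491.19451904296875, 68.12908935546875), (125.0442886352539, 42.029685974121094), 15.140982627868652) [array([695., 254.]), array([694., 286.]), array([801., 283.]), array([805., 251.])]
0.47 ((200.49998474121094, 89.99999237060547), (26.800004959106445, 17.40000343322754), 36.86989212036133) [array([498., 197.]), array([505., 211.]), array([524., 201.]), array([517., 188.])]
[[347.7, 324.5, 49.8, 75.5]]
```

arm_command(delta_pos=[[-0.27,0,0],[-0.27,0,0],[-0.27,0,0],[-0.27,0,0],[-0.27,0,0],[-0.27,0,0],[-0.27,0,0],[-0.27,0,0],[-0.27,0,0],[-0.27,0,0]], rotation=[[0,0,0.158],[0,0,0.158],[0,0,0.158],[0,0,0.158],[0,0,0.158],[0,0,0.158],[0,0,0.158],[0,0,0.158],[0,0,0.158],[0,0,0.158]], grip=[0,0,0,0,0,0,0,0,0,0])

```text
time_s: 4.0
ee_pos: [497.9, -209.1, 231.4]
tool_rot: [3.141, -0.001, 0.542]
force: [-0.6, -0.8, -1.2]
opening: 1.001
grasp_force: 0.0
```

arm_command(delta_pos=[[0,0,0],[0,0,0],[0,0,0],[0,0,0],[0,0,0],[0,0,0],[0.03,0.2,0],[0.03,0.2,0],[0,0,0],[0,0,0]], rotation=[[0,0,0.145],[0,0,0.145],[0,0,0.145],[0,0,0.145],[0,0,0.145],[0,0,0.145],[0,0,0],[0,0,0],[0,0,0],[0,0,0]], grip=[0,0,0,0,0,0,0,0,0,0])

```text
time_s: 4.83
ee_pos: [499.4, -269.2, 231.3]
tool_rot: [-3.141, -0.0, -0.137]
force: [-0.3, 0.3, -0.9]
opening: 1.002
grasp_force: 0.0
```

```bash
python3 - <<'E'
from h import *
s=read_state();print(s['joints'].round(3),s['ee_pos'].round(1),s['tool_rot'].round(3))
a,P=cam("wrist");save("pics/w2.png",a);np.save("w2.npy",P)
E
```

```text
[-0.516  0.339  1.76   0.     1.043  1.192] [ 499.4 -269.2  231.3] [-3.141 -0.    -0.137]
```

View pics/w2.png

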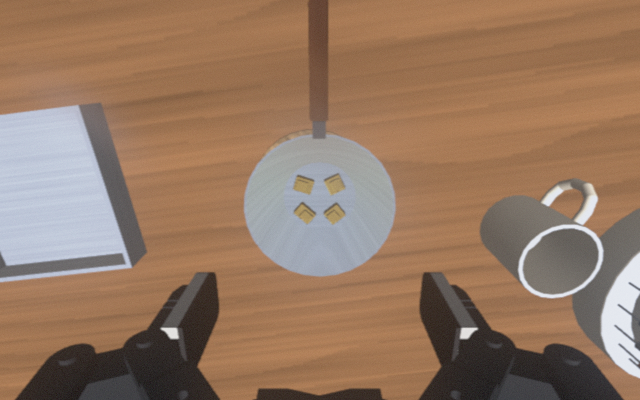

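```bash
python3 - <<'E'
from h import *
P=np.load("w2.npy");d=np.load("cams.npz")
for n,q in [("rimL",(244,204)),("rimR",(395,204)),("rimB",(320,275)),("rimT",(320,135)),("root",(318,121)),("handle",(317,5))]:
  print(n,plane(P,q,50).round(1),plane(P,q,56).round(1))
# height check: handle root in three views (top face z)
rs=(200+103/2.5,130+131/2.5); rd=(160+466*290/669,130+291*260/600)
print(tri([P,d["P1"],d["P2"]],[(318,121),rs,rd]))
E
```

```text
rimL [ 478.5 -192.9] [ 480.5 -194.6]
rimR [ 458.7 -337.4] [ 461.  -336.3]
rimB [ 391.2 -255.1] [ 394.7 -255.6]
rimT [ 534.1 -274.6] [ 535.  -274.7]
root [ 546.7 -274.5] [ 547.4 -274.6]
handle [ 638.1 -286.3] [ 637.  -286.2]
[ 543.87184793 -272.8841654    46.62418077]
```

arm_command(delta_pos=[[0.165,0,0],[0.165,0,0],[0.165,0,0],[0,0,0.24],[0,0,0.24],[0,0,0.24],[0,0,0.24],[0,0,0.24],[0,0,0.12],[0,0,0.053]], rotation=[[0,0,0],[0,0,0],[0,0,0],[0,0,0],[0,0,0],[0,0,0],[0,0,0],[0,0,0],[0,0,0],[0,0,0]], grip=[0,0,0,0,0,0,0,0,0,0])

```text
time_s: 5.72
ee_pos: [570.5, -276.5, 21.8]
tool_rot: [-3.139, 0.006, -0.135]
force: [-0.1, 1.4, 0.0]
opening: 1.002
grasp_force: 0.0
```

arm_command(delta_pos=[[0,0,0],[0,0,0],[0,0,0],[0,0,0],[0,0,0],[0,0,0],[0,0,0],[0,0,0],[0,0,0],[0,0,0]], rotation=[[0,0,0],[0,0,0],[0,0,0],[0,0,0],[0,0,0],[0,0,0],[0,0,0],[0,0,0],[0,0,0],[0,0,0]], grip=[0.5,0.7,1,1,1,1,1,1,1,1])

```text
time_s: 6.55
ee_pos: [573.3, -279.9, 26.5]
tool_rot: [3.141, -0.002, -0.137]
force: [1.0, 1.0, 6.9]
opening: 0.174
grasp_force: 59.7
```

arm_command(delta_pos=[[0,0,-0.03],[0,0,-0.06],[0,0,-0.12],[0,0,-0.15],[0,0,-0.15],[0,0,-0.15],[0,0,-0.15],[0,0,-0.1],[0,0,0],[0,0,0]], rotation=[[0,0,0],[0,0,0],[0,0,0],[0,0,0],[0,0,0],[0,0,0],[0,0,0],[0,0,0],[0,0,0],[0,0,0]], grip=[1,1,1,1,1,1,1,1,1,1])

```text
time_s: 7.38
ee_pos: [572.6, -279.6, 162.6]
tool_rot: [3.141, -0.001, -0.137]
force: [-0.1, 0.7, -3.2]
opening: 0.179
grasp_force: 58.6
```

```bash
python3 - <<'E'
from h import *
s=read_state();print(s['joints'].round(3),s['ee_pos'].round(1),s['tool_rot'].round(3),s['opening'],s['force'].round(1),s['torque'].round(2))
a,P=cam("wrist");save("pics/w3.png",a);b,_=cam("side");save("pics/s3.png",b)
cv2.imwrite("pics/m3.png",np.hstack([cv2.resize(cv2.imread("pics/w3.png"),(480,300)),cv2.imread("pics/s3.png")[100:400,270:590]]))
E
```

```text
[-0.473  0.52   1.65  -0.     0.97   1.235] [ 572.6 -279.6  162.6] [ 3.141e+00 -1.000e-03 -1.370e-01] 0.17905312440181936 [-0.1  0.7 -3.2] [-0.   -0.22 -0.06]
```

View pics/m3.png

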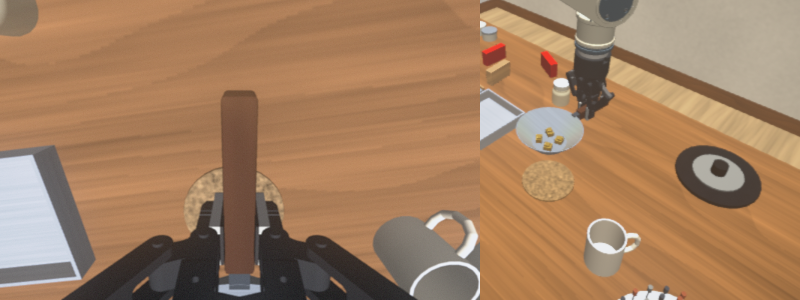

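```bash
cat >> h.py <<'E'
def plan(wps, start=None):
    """wps: (pos, rotmatrix, nrows). prints tool-frame rows (shift /150, rotvec /45deg)"""
    s=read_state(); p=np.array(s["ee_pos"]); r=R.from_euler('xyz',s["tool_rot"])
    if start: p,r=np.array(start[0],float),start[1]
    for q,rt,n in wps:
        rv=(r.inv()*rt).as_rotvec()/n; dp=(np.array(q)-p)/n
        for i in range(n):
            print((r.inv().apply(dp)/150).round(3).tolist(),(rv/np.radians(45)).round(3).tolist())
            r=r*R.from_rotvec(rv)
        p=np.array(q,float); r=rt
def down(psi,th=0): return R.from_euler('ZX',[psi,180],degrees=True)*R.from_rotvec([0,np.radians(th),0])
E
python3 - <<'E'
from h import *
d=np.load("cams.npz");print("mat",plane(d["P2"],(338,280),6))
plan([((508,110,250),down(90),16)])
E
```

```text
mat [ 470.22651473 -260.07804362]
[-0.048, -0.157, -0.037] [-0.0, 0.0, -0.136]
[-0.031, -0.161, -0.037] [-0.0, 0.0, -0.136]
[-0.014, -0.164, -0.037] [-0.0, 0.0, -0.136]
[0.003, -0.164, -0.037] [-0.0, 0.0, -0.136]
[0.021, -0.163, -0.037] [-0.0, 0.0, -0.136]
[0.038, -0.16, -0.037] [-0.0, 0.0, -0.136]
[0.055, -0.155, -0.037] [-0.0, 0.0, -0.136]
[0.071, -0.148, -0.037] [-0.0, 0.0, -0.136]
[0.087, -0.14, -0.037] [-0.0, 0.0, -0.136]
[0.101, -0.13, -0.037] [-0.0, 0.0, -0.136]
[0.114, -0.118, -0.037] [-0.0, 0.0, -0.136]
[0.126, -0.105, -0.037] [-0.0, 0.0, -0.136]
[0.137, -0.091, -0.037] [-0.0, 0.0, -0.136]
[0.146, -0.076, -0.037] [-0.0, 0.0, -0.136]
[0.153, -0.06, -0.037] [-0.0, 0.0, -0.136]
[0.158, -0.044, -0.037] [-0.0, 0.0, -0.136]
```

arm_command(delta_pos=[[-0.02,-0.07,-0.02],[-0.04,-0.16,-0.04],[-0.03,-0.16,-0.04],[-0.01,-0.165,-0.04],[0.005,-0.165,-0.04],[0.02,-0.165,-0.04],[0.04,-0.16,-0.04],[0.055,-0.155,-0.04],[0.07,-0.15,-0.04],[0.09,-0.14,-0.04]], rotation=[[0,0,0],[0,0,-0.13],[0,0,-0.14],[0,0,-0.14],[0,0,-0.14],[0,0,-0.14],[0,0,-0.14],[0,0,-0.14],[0,0,-0.14],[0,0,-0.14]], grip=[1,1,1,1,1,1,1,1,1,1])

```text
time_s: 8.32
ee_pos: [534.6, -46.7, 218.0]
tool_rot: [-3.139, 0.001, 0.85]
force: [-0.0, 0.6, -2.6]
opening: 0.175
grasp_force: 58.7
```

arm_command(delta_pos=[[0.1,-0.13,-0.04],[0.115,-0.12,-0.04],[0.125,-0.105,-0.04],[0.135,-0.09,-0.04],[0.145,-0.075,-0.04],[0.155,-0.06,-0.03],[0.11,-0.03,-0.02],[0,0,0]], rotation=[[0,0,-0.14],[0,0,-0.14],[0,0,-0.14],[0,0,-0.14],[0,0,-0.13],[0,0,-0.12],[0,0,-0.1],[0,0,0]], grip=[1,1,1,1,1,1,1,1])

```text
time_s: 8.98
ee_pos: [503.8, 116.4, 256.0]
tool_rot: [-3.14, -0.001, 1.566]
force: [1.0, -0.3, -3.1]
opening: 0.176
grasp_force: 58.7
```

```bash
python3 - <<'E'
from h import *
s=read_state();print(s['joints'].round(3),s['ee_pos'].round(1),s['tool_rot'].round(3),s['opening'])
plan([((508,131,235),down(90,70),12),((508,-10,240),down(90,115),10)])
E
```

```text
[2.030e-01 2.350e-01 1.843e+00 1.000e-03 1.065e+00 2.080e-01] [503.8 116.4 256. ] [-3.140e+00 -1.000e-03  1.566e+00] 0.17640061546320515
[0.008, 0.002, 0.012] [0.0, 0.13, -0.001]
[0.007, 0.002, 0.012] [0.0, 0.13, -0.001]
[0.006, 0.002, 0.013] [0.0, 0.13, -0.001]
[0.004, 0.002, 0.014] [0.0, 0.13, -0.001]
[0.003, 0.002, 0.014] [0.0, 0.13, -0.001]
[0.001, 0.002, 0.014] [0.0, 0.13, -0.001]
[-0.0, 0.002, 0.014] [0.0, 0.13, -0.001]
[-0.001, 0.002, 0.014] [0.0, 0.13, -0.001]
[-0.003, 0.002, 0.014] [0.0, 0.13, -0.001]
[-0.004, 0.002, 0.014] [0.0, 0.13, -0.001]
[-0.006, 0.002, 0.013] [0.0, 0.13, -0.001]
[-0.007, 0.002, 0.012] [0.0, 0.13, -0.001]
[-0.029, 0.0, -0.089] [0.0, 0.1, 0.0]
[-0.022, 0.0, -0.091] [0.0, 0.1, 0.0]
[-0.015, 0.0, -0.093] [0.0, 0.1, 0.0]
[-0.007, 0.0, -0.094] [0.0, 0.1, 0.0]
[0.0, 0.0, -0.094] [0.0, 0.1, 0.0]
[0.007, 0.0, -0.094] [0.0, 0.1, 0.0]
[0.015, 0.0, -0.093] [0.0, 0.1, 0.0]
[0.022, 0.0, -0.091] [0.0, 0.1, 0.0]
[0.029, 0.0, -0.089] [0.0, 0.1, 0.0]
[0.036, 0.0, -0.087] [0.0, 0.1, 0.0]
```

arm_command(delta_pos=[[0.01,0,0.01],[0.01,0,0.012],[0.005,0,0.012],[0.005,0,0.014],[0,0,0.014],[0,0.005,0.014],[0,0.005,0.014],[0,0.005,0.014],[0,0.005,0.014],[-0.005,0.005,0.014]], rotation=[[0,0.06,0],[0,0.13,0],[0,0.13,0],[0,0.13,0],[0,0.13,0],[0,0.13,0],[0,0.13,0],[0,0.13,0],[0,0.13,0],[0,0.13,0]], grip=[1,1,1,1,1,1,1,1,1,1])

```text
time_s: 9.82
ee_pos: [508.9, 124.6, 238.5]
tool_rot: [-3.14, -0.97, 1.556]
force: [0.1, 1.1, -3.4]
opening: 0.181
grasp_force: 58.8
```

```bash
python3 - <<'E'
from h import *
s=read_state();print(s['joints'].round(3),s['ee_pos'].round(1),s['tool_rot'].round(3),s['opening'])
plan([((508,131,235),down(90,70),4),((508,-10,240),down(90,115),14)])
E
```

```text
[-0.263  0.457  1.939  0.983  1.29  -0.817] [508.9 124.6 238.5] [-3.14  -0.97   1.556] 0.18079566954800963
[0.001, -0.002, 0.012] [0.004, 0.08, -0.002]
[0.0, -0.002, 0.012] [0.004, 0.08, -0.002]
[-0.0, -0.002, 0.012] [0.004, 0.08, -0.002]
[-0.001, -0.002, 0.012] [0.004, 0.08, -0.002]
[-0.021, 0.0, -0.064] [0.0, 0.071, 0.0]
[-0.017, 0.0, -0.065] [0.0, 0.071, 0.0]
[-0.013, 0.0, -0.066] [0.0, 0.071, 0.0]
[-0.01, 0.0, -0.066] [0.0, 0.071, 0.0]
[-0.006, 0.0, -0.067] [0.0, 0.071, 0.0]
[-0.002, 0.0, -0.067] [0.0, 0.071, 0.0]
[0.002, 0.0, -0.067] [0.0, 0.071, 0.0]
[0.005, 0.0, -0.067] [0.0, 0.071, 0.0]
[0.009, 0.0, -0.067] [0.0, 0.071, 0.0]
[0.013, 0.0, -0.066] [0.0, 0.071, 0.0]
[0.016, 0.0, -0.065] [0.0, 0.071, 0.0]
[0.02, 0.0, -0.064] [0.0, 0.071, 0.0]
[0.024, 0.0, -0.063] [0.0, 0.071, 0.0]
[0.027, 0.0, -0.061] [0.0, 0.071, 0.0]
```

arm_command(delta_pos=[[0,0,0.015],[0,0,0.015],[0,0,0.015],[0,0,0],[-0.02,0,-0.06],[-0.02,0,-0.065],[-0.015,0,-0.065],[-0.01,0,-0.065],[-0.005,0,-0.065],[0,0,-0.065]], rotation=[[0,0.08,0],[0,0.08,0],[0,0.08,0],[0,0.08,0],[0,0.07,0],[0,0.07,0],[0,0.07,0],[0,0.07,0],[0,0.07,0],[0,0.07,0]], grip=[1,1,1,1,1,1,1,1,1,1])

```text
time_s: 10.65
ee_pos: [508.1, 71.2, 236.7]
tool_rot: [-2.994, -1.549, 1.411]
force: [0.5, 0.7, -1.8]
opening: 0.176
grasp_force: 59.1
```

```bash
python3 - <<'E'
from h import *
s=read_state();print(s['joints'].round(3),s['ee_pos'].round(1),s['tool_rot'].round(3),s['opening'],s['force'])
plan([((508,-10,240),down(90,115),8)])
E
```

```text
[-0.449  0.789  1.874  1.169  1.748 -1.13 ] [508.1  71.2 236.7] [-2.994 -1.549  1.411] 0.17614108055994374 [ 0.53585231  0.6865487  -1.7634865 ]
[0.001, 0.001, -0.068] [0.002, 0.073, -0.0]
[0.005, 0.001, -0.068] [0.002, 0.073, -0.0]
[0.009, 0.0, -0.067] [0.002, 0.073, -0.0]
[0.013, 0.0, -0.067] [0.002, 0.073, -0.0]
[0.017, 0.0, -0.066] [0.002, 0.073, -0.0]
[0.02, 0.0, -0.065] [0.002, 0.073, -0.0]
[0.024, 0.0, -0.063] [0.002, 0.073, -0.0]
[0.028, -0.0, -0.062] [0.002, 0.073, -0.0]
```

arm_command(delta_pos=[[0,0,-0.065],[0.005,0,-0.065],[0.01,0,-0.065],[0.015,0,-0.065],[0.015,0,-0.065],[0.02,0,-0.065],[0.025,0,-0.065],[0,0,0],[0,0,0],[0,0,0]], rotation=[[0,0.07,0],[0,0.07,0],[0,0.07,0],[0,0.07,0],[0,0.07,0],[0,0.07,0],[0,0.07,0],[0,0.07,0],[0,0,0],[0,0,0]], grip=[1,1,1,1,1,1,1,1,1,1])

```text
time_s: 11.48
ee_pos: [507.4, 2.3, 239.9]
tool_rot: [-0.008, -1.155, -1.574]
force: [0.3, -0.1, -2.7]
opening: 0.176
grasp_force: 59.2
```

```bash
python3 - <<'E'
from h import *
s=read_state();print(s['joints'].round(3),s['ee_pos'].round(1),s['tool_rot'].round(3),s['opening'],s['force'])
a,_=cam("scene");b,_=cam("side");save("pics/s4a.png",a[100:300,200:500]);save("pics/s4b.png",b[100:300,170:430])
cv2.imwrite("pics/m4.png",np.hstack([cv2.resize(cv2.imread("pics/s4a.png"),(420,280)),cv2.resize(cv2.imread("pics/s4b.png"),(364,280))]))
E
```

```text
[-0.517  1.032  1.767  1.233  2.128 -1.214] [507.4   2.3 239.9] [-0.008 -1.155 -1.574] 0.17605203816380807 [ 0.30290099 -0.09952829 -2.65036575]
```

View pics/m4.png

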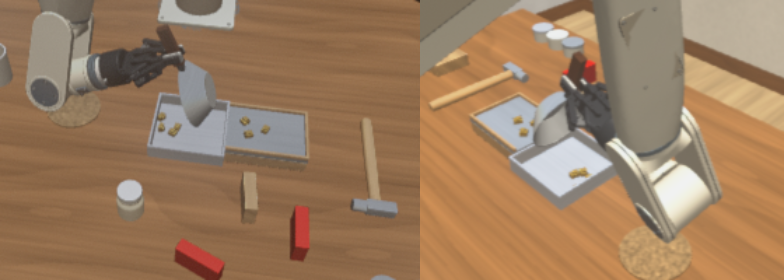

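```bash
python3 - <<'E'
from h import *
plan([((508,110,270),down(90),19)])
print()
plan([((573.5,-279,120),down(-7.85),16)],((508,110,270),down(90)))
E
```

```text
[-0.006, -0.0, 0.039] [0.001, -0.133, -0.001]
[-0.002, -0.0, 0.039] [0.001, -0.133, -0.001]
[0.002, -0.0, 0.039] [0.001, -0.133, -0.001]
[0.006, -0.0, 0.039] [0.001, -0.133, -0.001]
[0.01, -0.0, 0.038] [0.001, -0.133, -0.001]
[0.014, -0.0, 0.037] [0.001, -0.133, -0.001]
[0.018, -0.0, 0.035] [0.001, -0.133, -0.001]
[0.021, -0.0, 0.033] [0.001, -0.133, -0.001]
[0.025, -0.0, 0.03] [0.001, -0.133, -0.001]
[0.028, -0.0, 0.028] [0.001, -0.133, -0.001]
[0.031, -0.0, 0.025] [0.001, -0.133, -0.001]
[0.033, -0.0, 0.021] [0.001, -0.133, -0.001]
[0.035, -0.0, 0.018] [0.001, -0.133, -0.001]
[0.037, 0.0, 0.014] [0.001, -0.133, -0.001]
[0.038, 0.0, 0.01] [0.001, -0.133, -0.001]
[0.039, 0.0, 0.006] [0.001, -0.133, -0.001]
[0.039, 0.0, 0.002] [0.001, -0.133, -0.001]
[0.039, 0.0, -0.002] [0.001, -0.133, -0.001]
[0.039, 0.0, -0.006] [0.001, -0.133, -0.001]

[-0.162, 0.027, 0.062] [0.0, -0.0, 0.136]
[-0.158, 0.044, 0.062] [0.0, -0.0, 0.136]
[-0.153, 0.061, 0.063] [0.0, -0.0, 0.136]
[-0.145, 0.077, 0.063] [0.0, -0.0, 0.136]
[-0.136, 0.092, 0.063] [0.0, -0.0, 0.136]
[-0.126, 0.106, 0.063] [0.0, -0.0, 0.136]
[-0.114, 0.119, 0.063] [0.0, -0.0, 0.136]
[-0.1, 0.13, 0.063] [0.0, -0.0, 0.136]
[-0.086, 0.14, 0.063] [0.0, -0.0, 0.136]
[-0.071, 0.148, 0.063] [0.0, -0.0, 0.136]
[-0.054, 0.155, 0.063] [0.0, -0.0, 0.136]
[-0.037, 0.16, 0.063] [0.0, -0.0, 0.136]
[-0.02, 0.163, 0.063] [0.0, -0.0, 0.136]
[-0.003, 0.164, 0.063] [0.0, -0.0, 0.136]
[0.015, 0.164, 0.063] [0.0, -0.0, 0.136]
[0.032, 0.161, 0.063] [0.0, -0.0, 0.136]
```

arm_command(delta_pos=[[-0.005,0,0.04],[0,0,0.04],[0,0,0.04],[0.005,0,0.04],[0.01,0,0.04],[0.015,0,0.035],[0.02,0,0.035],[0.02,0,0.035],[0.025,0,0.03],[0.03,0,0.03]], rotation=[[0,-0.13,0],[0,-0.13,0],[0,-0.13,0],[0,-0.13,0],[0,-0.13,0],[0,-0.13,0],[0,-0.13,0],[0,-0.13,0],[0,-0.13,0],[0,-0.13,0]], grip=[1,1,1,1,1,1,1,1,1,1])

```text
time_s: 12.42
ee_pos: [508.3, 59.7, 258.4]
tool_rot: [3.138, -0.96, 1.561]
force: [-0.4, 0.3, -1.8]
opening: 0.18
grasp_force: 58.9
```

arm_command(delta_pos=[[0.03,0,0.025],[0.035,0,0.02],[0.035,0,0.02],[0.035,0,0.015],[0.04,0,0.01],[0.04,0,0.005],[0.04,0,0],[0.04,0,0],[0.04,0,-0.005],[0,0,0]], rotation=[[0,-0.13,0],[0,-0.13,0],[0,-0.13,0],[0,-0.13,0],[0,-0.13,0],[0,-0.13,0],[0,-0.13,0],[0,-0.13,0],[0,-0.13,0],[0,-0.05,0]], grip=[1,1,1,1,1,1,1,1,1,1])

```text
time_s: 13.25
ee_pos: [509.0, 113.6, 275.0]
tool_rot: [3.137, -0.004, 1.561]
force: [-0.1, 0.4, -1.3]
opening: 0.179
grasp_force: 58.8
```

arm_command(delta_pos=[[-0.08,0.01,0.03],[-0.16,0.045,0.06],[-0.155,0.06,0.06],[-0.145,0.075,0.06],[-0.135,0.09,0.06],[-0.125,0.105,0.06],[-0.115,0.12,0.06],[-0.1,0.13,0.06],[-0.085,0.14,0.06],[-0.07,0.15,0.06]], rotation=[[0,0,0.1],[0,0,0.14],[0,0,0.14],[0,0,0.14],[0,0,0.14],[0,0,0.14],[0,0,0.14],[0,0,0.14],[0,0,0.14],[0,0,0.14]], grip=[1,1,1,1,1,1,1,1,1,1])

```text
time_s: 14.08
ee_pos: [547.3, -119.7, 186.1]
tool_rot: [-3.135, -0.005, 0.485]
force: [0.1, 0.3, -1.7]
opening: 0.176
grasp_force: 58.8
```

```bash
python3 - <<'E'
from h import *
s=read_state();print(s['joints'].round(3),s['ee_pos'].round(1),s['tool_rot'].round(3),s['opening'],s['force'])
plan([((573.5,-279,120),down(-7.85),7)])
E
```

```text
[-0.241  0.387  1.809  0.009  0.946  0.839] [ 547.3 -119.7  186.1] [-3.135 -0.005  0.485] 0.175988224935701 [ 0.13596518  0.26197159 -1.6620172 ]
[-0.049, 0.146, 0.062] [-0.001, -0.0, 0.113]
[-0.036, 0.15, 0.062] [-0.001, -0.0, 0.113]
[-0.022, 0.152, 0.062] [-0.001, -0.0, 0.113]
[-0.009, 0.154, 0.062] [-0.001, -0.0, 0.113]
[0.005, 0.154, 0.062] [-0.001, -0.0, 0.113]
[0.019, 0.153, 0.063] [-0.001, -0.0, 0.113]
[0.032, 0.15, 0.063] [-0.001, -0.0, 0.113]
```

arm_command(delta_pos=[[-0.05,0.145,0.06],[-0.035,0.15,0.06],[-0.02,0.15,0.06],[-0.01,0.15,0.06],[0.005,0.15,0.06],[0.02,0.1,0.03],[0,0,0],[0,0,0]], rotation=[[0,0,0.11],[0,0,0.11],[0,0,0.11],[0,0,0.11],[0,0,0.1],[0,0,0.05],[0,0,0],[0,0,0]], grip=[1,1,1,1,1,1,1,1])

```text
time_s: 14.75
ee_pos: [571.1, -245.5, 135.4]
tool_rot: [-3.133, -0.0, 0.028]
force: [-0.2, 0.3, -1.4]
opening: 0.175
grasp_force: 58.8
```

```bash
python3 - <<'E'
from h import *
s=read_state();print(s['joints'].round(3),s['ee_pos'].round(1),s['tool_rot'].round(3),s['opening'],s['force'])
plan([((574,-278.5,80),down(-7.85),3)])
a,P=cam("side");save("pics/s5.png",a[200:330,270:440]);cv2.imwrite("pics/s5.png",cv2.resize(cv2.imread("pics/s5.png"),None,fx=4,fy=4))
E
```

```text
[-0.429  0.537  1.697  0.009  0.91   1.109] [ 571.1 -245.5  135.4] [-3.133 -0.     0.028] 0.17473249142021588 [-0.21280827  0.34054483 -1.36735026]
[0.004, 0.075, 0.123] [-0.003, 0.0, 0.07]
[0.008, 0.074, 0.123] [-0.003, 0.0, 0.07]
[0.012, 0.073, 0.123] [-0.003, 0.0, 0.07]
```

View pics/s5.png

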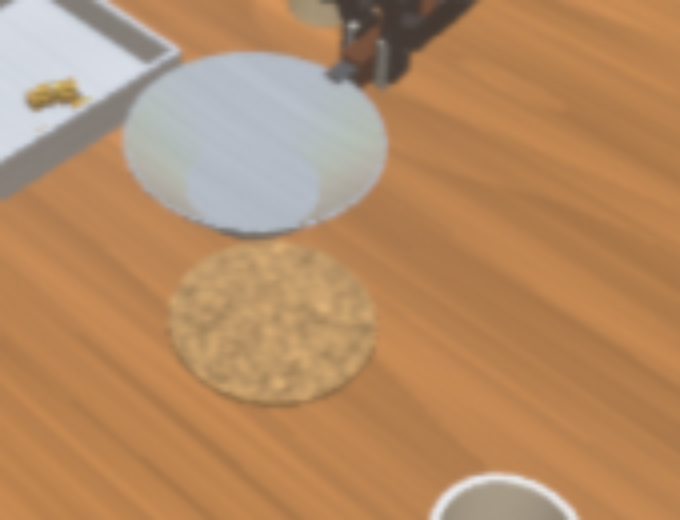

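arm_command(delta_pos=[[0.005,0.075,0.12],[0.01,0.075,0.12],[0.01,0.075,0.12],[0,0,0],[0,0,0]], rotation=[[-0.003,0,0.07],[-0.003,0,0.07],[-0.003,0,0.07],[0,0,0],[0,0,0]], grip=[1,1,1,1,1])

```text
time_s: 15.22
ee_pos: [573.6, -277.6, 80.8]
tool_rot: [-3.14, 0.002, -0.135]
force: [-0.4, -0.5, -2.1]
opening: 0.175
grasp_force: 58.9
```

```bash
python3 - <<'E'
from h import *
s=read_state();print(s['ee_pos'].round(1),s['tool_rot'].round(3),s['opening'],s['force'])
plan([((574,-278.5,30),down(-7.85),4)])
E
```

```text
[ 573.6 -277.6   80.8] [-3.14e+00  2.00e-03 -1.35e-01] 0.1751201786893725 [-0.3589718  -0.54974066 -2.05655046]
[0.001, 0.002, 0.085] [-0.001, 0.001, 0.001]
[0.001, 0.002, 0.085] [-0.001, 0.001, 0.001]
[0.001, 0.001, 0.085] [-0.001, 0.001, 0.001]
[0.001, 0.001, 0.085] [-0.001, 0.001, 0.001]
```

arm_command(delta_pos=[[0,0.002,0.1],[0,0.002,0.1],[0,0,0.08],[0,0,0.05],[0,0,0.01],[0,0,0.01],[0,0,0]], rotation=[[0,0,0],[0,0,0],[0,0,0],[0,0,0],[0,0,0],[0,0,0],[0,0,0]], grip=[1,1,1,1,1,1,1])

```text
time_s: 15.8
ee_pos: [574.3, -279.2, 28.5]
tool_rot: [-3.141, 0.0, -0.137]
force: [0.2, 0.5, -1.4]
opening: 0.174
grasp_force: 58.9
```

```bash
python3 - <<'E'
from h import *
s=read_state();print(s['ee_pos'].round(1),s['tool_rot'].round(3),s['opening'],s['force'],s['torque'])
E
```

```text
[ 574.3 -279.2   28.5] [-3.141  0.    -0.137] 0.17388681731266278 [ 0.24490225  0.51453275 -1.35588829] [ 0.00763871 -0.19720747 -0.05069507]
```

Lower 1 mm steps until contact.

arm_command(delta_pos=[[0,0,0.007],[0,0,0.007],[0,0,0],[0,0,0]], rotation=[[0,0,0],[0,0,0],[0,0,0],[0,0,0]], grip=[1,1,1,1])

```text
time_s: 16.13
ee_pos: [574.5, -279.5, 26.9]
tool_rot: [-3.141, -0.0, -0.137]
force: [0.7, -1.3, -0.7]
opening: 0.18
grasp_force: 59.2
```

```bash
python3 - <<'E'
from h import *
s=read_state();print(s['ee_pos'].round(1),s['opening'],s['force'],s['torque'])
E
```

```text
[ 574.5 -279.5   26.9] 0.17966979269955405 [ 0.74032252 -1.31146482 -0.67307796] [-0.05093245 -0.22722344  0.08843642]
```

arm_command(delta_pos=[[0,0,0.007],[0,0,0],[0,0,0],[0,0,0],[0,0,0],[0,0,0],[0,0,0]], rotation=[[0,0,0],[0,0,0],[0,0,0],[0,0,0],[0,0,0],[0,0,0],[0,0,0]], grip=[1,1,0.75,0.6,0.3,0,0])

```text
time_s: 16.72
ee_pos: [573.9, -279.2, 25.2]
tool_rot: [-3.141, 0.001, -0.137]
force: [-0.3, -0.1, -0.5]
opening: 0.811
grasp_force: 0.0
```

arm_command(delta_pos=[[0,0,0],[0,0,-0.05],[0,0,-0.15],[0,0,-0.25],[0,0,-0.25],[0,0,-0.25],[0,0,-0.25],[-0.2,0,-0.2],[-0.2,0,0],[0,0,0]], rotation=[[0,0,0],[0,0,0],[0,0,0],[0,0,0],[0,0,0],[0,0,0],[0,0,0],[0,0,0],[0,0,0],[0,0,0]], grip=[0,0,0,0,0,0,0,0,0,0])

```text
time_s: 17.55
ee_pos: [511.6, -270.6, 237.2]
tool_rot: [-3.141, 0.0, -0.138]
force: [-0.8, 0.1, -0.0]
opening: 1.001
grasp_force: 0.0
```

```bash
python3 - <<'E'
from h import *
s=read_state();print(s['ee_pos'].round(1),s['joints'].round(2),s['tool_rot'].round(3),s['opening'],s['force'])
a,P=cam("wrist");b,_=cam("side");c,_=cam("scene");save("pics/w6.png",a);save("pics/s6.png",b[130:330,230:430]);save("pics/e6.png",c[150:250,200:440]);np.save("w6.npy",P)
cv2.imwrite("pics/m6.png",np.hstack([cv2.resize(cv2.imread("pics/w6.png"),(480,300)),cv2.resize(cv2.imread("pics/s6.png"),(300,300))]))
d=[x for x in cut_out("pan","wrist")]; 
for x in d: print(x["confidence"],x["box"])
d=[x for x in cut_out("mat","wrist")]; 
for x in d: print(x["confidence"],x["box"])
E
```

```text
[ 511.6 -270.6  237.2] [-0.51  0.35  1.73  0.    1.06  1.2 ] [-3.141  0.    -0.138] 1.0009488494407444 [-0.80074908  0.11365795 -0.00882052]
0.65 [267.6, 141.6, 66.5, 20.9]
0.62 [0.5, 116.0, 150.1, 177.7]
```

View pics/m6.png

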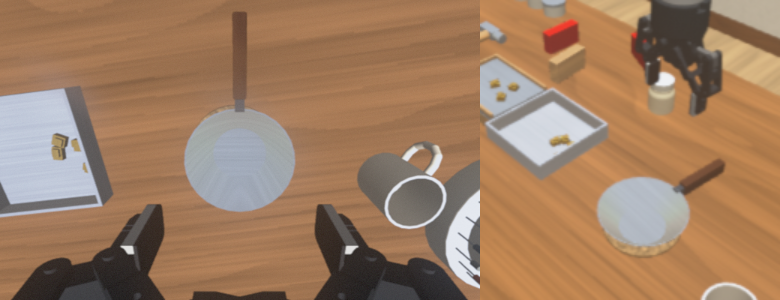

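arm_command(delta_pos=[[0.015,-0.265,0],[0.015,-0.265,0],[0.015,-0.265,0],[0.015,-0.265,0],[0.015,-0.265,0],[0.015,-0.265,0],[0.015,-0.265,0],[0.015,-0.265,0],[0.015,-0.265,0],[0.015,-0.265,0]], rotation=[[0,0,0],[0,0,0],[0,0,0],[0,0,0],[0,0,0],[0,0,0],[0,0,0],[0,0,0],[0,0,0],[0,0,0]], grip=[0,0,0,0,0,0,0,0,0,0])

```text
time_s: 18.63
ee_pos: [592.4, 122.0, 234.3]
tool_rot: [-3.141, 0.001, -0.136]
force: [1.4, -0.6, -0.6]
opening: 1.001
grasp_force: 0.0
```

arm_command(delta_pos=[[0.015,-0.26,0],[0,0,0],[0,0,0],[0,0,0],[0,0,0]], rotation=[[0,0,0],[0,0,-0.09],[0,0,-0.09],[0,0,0],[0,0,0]], grip=[0,0,0,0,0])

```text
time_s: 19.05
ee_pos: [599.6, 158.2, 234.3]
tool_rot: [-3.141, 0.001, 0.003]
force: [0.5, -0.7, 0.5]
opening: 1.003
grasp_force: 0.0
```

```bash
python3 - <<'E'
from h import *
s=read_state();print(s['ee_pos'].round(1),s['joints'].round(2),s['tool_rot'].round(3))
a,P=cam("wrist");save("pics/w7.png",a);np.save("w7.npy",P)
for x in cut_out("block","wrist"): print(x["confidence"],x["box"],cv2.minAreaRect(np.argwhere(x["region"])[:,::-1].astype(np.float32)))
E
```

```text
[599.6 158.2 234.3] [0.24 0.41 1.64 0.   1.09 1.81] [-3.141e+00  1.000e-03  3.000e-03]
0.96 [286.9, 10.6, 41.9, 118.4] ((305.4896240234375, 71.87586212158203), (114.43667602539062, 31.55728530883789), 85.2363510131836)
0.72 [162.1, 0.5, 51.9, 51.0] ((189.0, 24.5), (49.0, 52.0), 90.0)
```

View pics/w7.png

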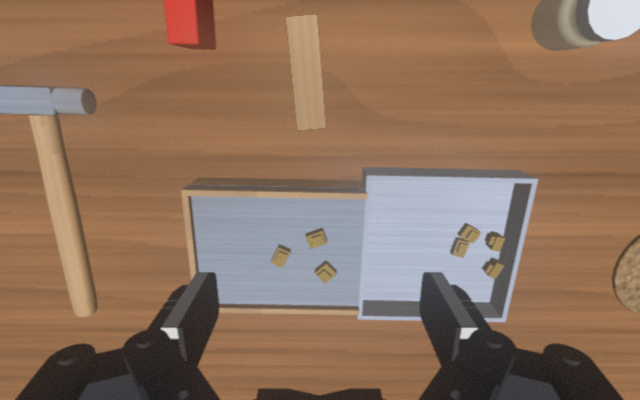

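```bash
python3 - <<'E'
from h import *
P=np.load("w7.npy");P1=np.load("w1.npy");d=np.load("cams.npz")
c=np.array([plane(P,q,55) for q in [(287,17),(317,14),(326,128),(298,131)]]);print(c.round(),c.mean(0).round(1),np.degrees(np.arctan2(*(c[:2].mean(0)-c[2:].mean(0))[::-1])))
u=np.array([plane(P,q,36) for q in [(365,171),(535,180),(505,320),(360,318)]]);print(u.round(),u.mean(0))
print("plate rim",plane(P,(183,192),48),plane(P,(188,311),48))
for q in [(316,239),(281,256),(325,272)]: print(plane(P,q,47).round())
for q in [(470,233),(460,247),(495,242),(493,269)]: print("scrap",plane(P,q,12).round())
# height check of block near top end centre: scene & w7
print(tri([P,d["P1"]],[(302,15.5),(200+447/2.5,130+312/2.5)]),tri([P,d["P1"]],[(302,15.5),(200+447/2.5,130+300/2.5)]),tri([P,d["P1"]],[(312,129.5),(200+446/2.5,130+234/2.5)]))
E
```

```text
[[730. 185.]
 [732. 161.]
 [641. 152.]
 [638. 178.]] [685.3 168.9] 4.8950939799878395
[[597. 113.]
 [588. -56.]
 [422. -55.]
 [424. 111.]] [507.83787601  28.41720176]
plate rim [578.37625091 290.36412107] [441.6876894  301.51767574]
[528. 161.]
[509. 198.]
[490. 152.]
scrap [520. -11.]
scrap [503.  -2.]
scrap [509. -40.]
scrap [474. -44.]
[734.80930603 174.4570063   29.78454947] [731.83993066 172.53642046  49.28638084] [638.78108782 166.82117573  46.63303149]
```

arm_command(delta_pos=[[0.19,-0.024,0],[0.19,-0.024,0],[0.19,-0.024,0],[0,0,0.25],[0,0,0.25],[0,0,0.25],[0,0,0.25],[0,0,0.25],[0,0,0.12],[0,0,0.05]], rotation=[[0,0,0],[0,0,0],[0,0,0],[0,0,-0.105],[0,0,0],[0,0,0],[0,0,0],[0,0,0],[0,0,0],[0,0,0]], grip=[0,0,0,0,0,0,0,0,0,0])

```text
time_s: 19.98
ee_pos: [682.2, 167.8, 17.7]
tool_rot: [3.142, 0.007, 0.085]
force: [-0.1, 0.0, -1.5]
opening: 1.001
grasp_force: 0.0
```

arm_command(delta_pos=[[0,0,0],[0,0,0],[0,0,0],[0,0,0],[0,0,0],[0,0,0],[0,0,0],[0,0,0],[0,0,0]], rotation=[[0,0,0],[0,0,0],[0,0,0],[0,0,0],[0,0,0],[0,0,0],[0,0,0],[0,0,0],[0,0,0]], grip=[0,0,0.4,0.6,1,1,1,1,1])

```text
time_s: 20.73
ee_pos: [685.4, 169.2, 23.2]
tool_rot: [-3.141, -0.001, 0.087]
force: [-0.9, -0.7, 5.9]
opening: 0.298
grasp_force: 60.4
```

```bash
python3 - <<'E'
from h import *
s=read_state();print(s['ee_pos'].round(1),s['joints'].round(2),s['tool_rot'].round(3),s['opening']*85)
plan([((685.3,170,130),down(4.9),3),((512,247,130),down(-1),8)])
E
```

```text
[685.4 169.2  23.2] [0.22 0.79 1.52 0.   0.83 1.71] [-3.141e+00 -1.000e-03  8.700e-02] 25.32997639156816
[0.0, -0.002, -0.237] [-0.0, -0.001, 0.001]
[0.0, -0.002, -0.237] [-0.0, -0.001, 0.001]
[0.0, -0.002, -0.237] [-0.0, -0.001, 0.001]
[-0.138, -0.076, -0.0] [0.0, -0.0, 0.016]
[-0.139, -0.074, -0.0] [0.0, -0.0, 0.016]
[-0.14, -0.073, -0.0] [0.0, -0.0, 0.016]
[-0.141, -0.071, -0.0] [0.0, -0.0, 0.016]
[-0.142, -0.069, -0.0] [0.0, -0.0, 0.016]
[-0.143, -0.067, -0.0] [0.0, -0.0, 0.016]
[-0.144, -0.065, -0.0] [0.0, -0.0, 0.016]
[-0.145, -0.064, -0.0] [0.0, -0.0, 0.016]
```

arm_command(delta_pos=[[0,0,-0.1],[0,0,-0.2],[0,0,-0.22],[0,0,-0.2],[-0.14,-0.075,0],[-0.14,-0.075,0],[-0.14,-0.075,0],[-0.14,-0.07,0],[-0.14,-0.07,0],[-0.14,-0.07,0]], rotation=[[0,0,0],[0,0,0],[0,0,0],[0,0,0],[0,0,0.016],[0,0,0.016],[0,0,0.016],[0,0,0.016],[0,0,0.016],[0,0,0.016]], grip=[1,1,1,1,1,1,1,1,1,1])

```text
time_s: 21.57
ee_pos: [554.1, 227.4, 130.9]
tool_rot: [-3.141, 0.0, 0.011]
force: [0.2, -0.0, 0.0]
opening: 0.296
grasp_force: 59.4
```

arm_command(delta_pos=[[-0.145,-0.065,0],[-0.145,-0.065,0],[0,0,0],[0,0,0],[0,0,0]], rotation=[[0,0,0.016],[0,0,0.016],[0,0,0],[0,0,0],[0,0,0]], grip=[1,1,1,1,1])

```text
time_s: 21.98
ee_pos: [512.3, 246.6, 130.9]
tool_rot: [-3.14, -0.001, -0.013]
force: [0.4, -0.0, -2.0]
opening: 0.298
grasp_force: 59.4
```

```bash
python3 - <<'E'
from h import *
s=read_state();print(s['ee_pos'].round(1),s['joints'].round(2),s['tool_rot'].round(3),s['opening']*85,s['force'])
plan([((512,247,66),down(-1.2),3)])
a,P=cam("side");save("pics/s8.png",a[120:280,170:370]);
b,P=cam("scene");save("pics/e8.png",b[130:230,290:440])
cv2.imwrite("pics/m8.png",np.hstack([cv2.resize(cv2.imread("pics/s8.png"),(400,320)),cv2.resize(cv2.imread("pics/e8.png"),(400,320))]))
E
```

```text
[512.3 246.6 130.9] [0.43 0.48 1.82 0.   0.84 2.01] [-3.14e+00 -1.00e-03 -1.30e-02] 25.296216761028056 [ 0.35009564 -0.04758119 -1.96995881]
[-0.001, -0.001, 0.144] [-0.001, -0.0, 0.003]
[-0.001, -0.001, 0.144] [-0.001, -0.0, 0.003]
[-0.001, -0.001, 0.144] [-0.001, -0.0, 0.003]
```

View pics/m8.png

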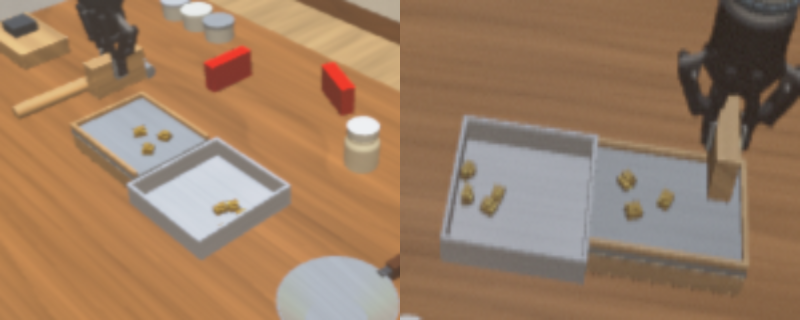

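arm_command(delta_pos=[[0,0,0.15],[0,0,0.15],[0,0,0.13],[0,0,0.008],[0,0,0.004],[0,0,0],[0,0,0]], rotation=[[0,0,0.003],[0,0,0.003],[0,0,0.003],[0,0,0],[0,0,0],[0,0,0],[0,0,0]], grip=[1,1,1,1,1,1,1])

```text
time_s: 22.67
ee_pos: [512.2, 246.3, 64.3]
tool_rot: [-3.141, -0.0, -0.021]
force: [0.0, -0.7, -1.5]
opening: 0.292
grasp_force: 61.1
```

```bash
python3 - <<'E'
from h import *
s=read_state();print(s['ee_pos'].round(1),s['tool_rot'].round(3),s['opening']*85,s['force'].round(2))
E
```

```text
[512.2 246.3  64.3] [-3.141 -0.    -0.021] 24.80909437668743 [ 0.04 -0.7  -1.55]
```

arm_command(delta_pos=[[0,0,0.007],[0,0,0],[0,0.04,0],[0,0.07,0],[0,0.07,0],[0,0.07,0],[0,0.07,0],[0,0.07,0],[0,0.07,0],[0,0.07,0]], rotation=[[0,0,0],[0,0,0],[0,0,0],[0,0,0],[0,0,0],[0,0,0],[0,0,0],[0,0,0],[0,0,0],[0,0,0]], grip=[1,1,1,1,1,1,1,1,1,1])

```text
time_s: 23.5
ee_pos: [510.1, 165.7, 62.9]
tool_rot: [-3.141, 0.0, -0.021]
force: [0.6, 0.1, -1.4]
opening: 0.292
grasp_force: 61.0
```

```bash
python3 - <<'E'
from h import *
s=read_state();print(s['ee_pos'].round(1),s['tool_rot'].round(3),s['opening']*85,s['force'].round(2))
E
```

```text
[510.1 165.7  62.9] [-3.141  0.    -0.021] 24.835578201040757 [ 0.57  0.07 -1.38]
```

arm_command(delta_pos=[[0,0.06,0],[0,0.06,0],[0,0.06,0],[0,0.06,0],[0,0.06,0],[0,0.06,0],[0,0.02,0],[0,0,0],[0,0,0],[0,0,0]], rotation=[[0,0,0],[0,0,0],[0,0,0],[0,0,0],[0,0,0],[0,0,0],[0,0,0],[0,0,0],[0,0,0],[0,0,0]], grip=[1,1,1,1,1,1,1,1,1,1])

```text
time_s: 24.33
ee_pos: [509.0, 110.2, 62.8]
tool_rot: [-3.141, 0.0, -0.021]
force: [0.3, -0.9, -1.1]
opening: 0.294
grasp_force: 61.0
```

```bash
python3 - <<'E'
from h import *
s=read_state();print(s['ee_pos'].round(1),s['tool_rot'].round(3),s['opening']*85,s['force'].round(2))
a,P=cam("side");save("pics/s9.png",a[140:260,190:340]);
b,P=cam("scene");save("pics/e9.png",b[130:230,290:440])
cv2.imwrite("pics/m9.png",np.hstack([cv2.resize(cv2.imread("pics/s9.png"),(400,320)),cv2.resize(cv2.imread("pics/e9.png"),(400,320))]))
E
```

```text
[509.  110.2  62.8] [-3.141  0.    -0.021] 24.972873211541003 [ 0.31 -0.91 -1.14]
```

View pics/m9.png

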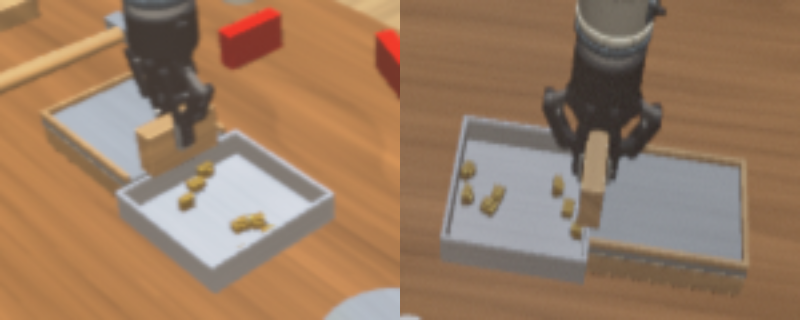

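arm_command(delta_pos=[[0,-0.06,0],[0,-0.1,0],[0,-0.1,0],[0,-0.1,0],[0,-0.04,0],[0,0,0],[0,0,0],[0,0,0],[0,0,0],[0,0,0]], rotation=[[0,0,0],[0,0,0],[0,0,0],[0,0,0],[0,0,0],[0,0,0],[0,0,0],[0,0,0],[0,0,0],[0,0,0]], grip=[1,1,1,1,1,1,1,0.6,0.4,0.3])

```text
time_s: 25.27
ee_pos: [510.2, 169.4, 62.9]
tool_rot: [-3.141, 0.0, -0.021]
force: [-0.1, 1.0, 0.3]
opening: 0.668
grasp_force: 0.0
```

arm_command(delta_pos=[[0,0,0],[0,0,0],[0,0,-0.05],[0,0,-0.15],[0,0,-0.25],[0,0,-0.25],[0,0,-0.25],[0,0,-0.25],[-0.2,0,0],[0,0,0]], rotation=[[0,0,0],[0,0,0],[0,0,0],[0,0,0],[0,0,0],[0,0,0],[0,0,0],[0,0,0],[0,0,0],[0,0,0]], grip=[0.2,0.2,0.2,0.2,0.2,0.2,0.2,0.2,0.2,0.2])

```text
time_s: 26.1
ee_pos: [477.9, 170.4, 245.5]
tool_rot: [-3.14, -0.002, -0.021]
force: [-1.3, -0.7, -1.4]
opening: 0.799
grasp_force: 0.0
```

```bash
python3 - <<'E'
from h import *
s=read_state();print(s['ee_pos'].round(1),s['tool_rot'].round(3),s['opening']*85,s['force'].round(2))
a,P=cam("side");b,P1=cam("scene");c,Pw=cam("wrist")
save("pics/a.png",a[140:320,190:400]);save("pics/b.png",b[130:230,220:440]);save("pics/c.png",c)
f=lambda n,s:cv2.resize(cv2.imread(n),s)
cv2.imwrite("pics/m10.png",np.vstack([np.hstack([f("pics/a.png",(350,300)),f("pics/c.png",(450,300))]),f("pics/b.png",(800,300))]))
E
```

```text
[477.9 170.4 245.5] [-3.14e+00 -2.00e-03 -2.10e-02] 67.89069649657183 [-1.26 -0.67 -1.36]
```

View pics/m10.png

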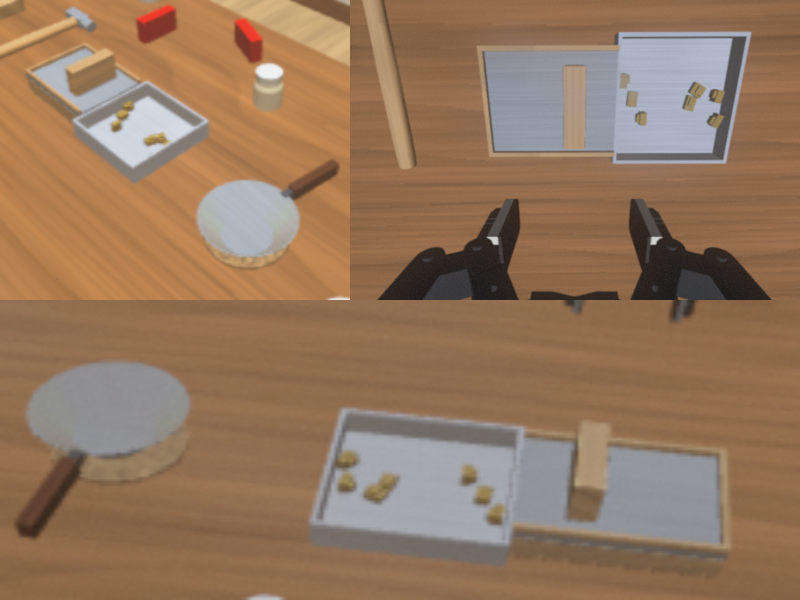

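```bash
python3 - <<'E'
from h import *
s=read_state();c,Pw=cam("wrist");d=np.load("cams.npz")
print(tri([Pw,d["P1"],d["P2"]],[(391,107),(220+495*.275,201),(190+.6*116,140+.6*126)]).round(), tri([Pw,d["P1"],d["P2"]],[(391,107),(220+495*.275,201),(190+.6*128,140+.6*105)]).round())
print(np.abs(s['qd']).max())
E
```

```text
[517.  98. -14.] [536.  98.  17.]
0.028162089888009677
```

arm_command(delta_pos=[[0,0,0],[0,0,0],[0,0,0]], rotation=[[0,0,0],[0,0,0],[0,0,0]], grip=[0.2,0.2,0.2])

```text
time_s: 26.55
ee_pos: [480.4, 170.4, 242.3]
tool_rot: [-3.141, 0.001, -0.021]
force: [0.2, 0.0, 0.3]
opening: 0.804
grasp_force: 0.0
```

```bash
python3 -c "
from workcell import *
print(job_done())"
```

```text
the job is handed in; nothing more can be done
None
```

I handed the job in at about 26.5 s; the last pictures show all seven stubs in the tray, the pan upright on its mat and the wooden block on the cleared plate, but no verdict was returned.

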